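Park the lacquered panel at the index

TASK

Push the free-running carriage with the wet lacquered panel along its trough and brake it so that the black line across the middle of the panel comes to rest at the steel index pointer, without ever striking the end stop, then take the hand away and watch it stay there by itself for a good three seconds. Push and brake it with the fingers against the sprung buffer bars at its two ends, gently and without hard knocks; do not touch the wet panel, and leave the other things on the bench alone.

Things in the scene. Friction and masses are not known exactly. Their poses are not given: they have to be found in the camera images.
- track: Fixed timber trough, 180 wide, 760 long (mm). Origin: centre of its underside on the bench; +y runs along it to the end stop (about world +y; place and yaw vary), z up. Floor top at z 12; walls' inner faces at x -80 and +80, tops at z 57. -y end open. A low home bar (y -320, top z 22) keeps the carriage's origin from going back past y -250.
- stop (a point): Middle of the inner face of the steel end stop across the trough: at track y +360, top at z 50 above the bench. Axes as the track's. The front buffer meets it when the carriage's origin is 90 mm short of this point; it counts as struck from 94 mm.
- carriage: Aluminium carriage on ball bearings, slides only along the track's y; at rest at first near the home end. 150 (x) by 130 (y) by 39 high, a sprung buffer bar at each end. Origin: centre of its underside, 18 above the bench; axes as the track's. Cannot be gripped. Mass with panel about 3 kg (1.8 to 4.5). Resistance only 0.004 N + 0.15 N per m/s: left alone at 50 mm/s it would run 260 to 650 mm.
- rear (a point): Tip of the rear buffer, to push the carriage forward (+y): a round rubber bar along x, 32 thick, 110 long, its axis 37 above the bench, standing 25 out of the carriage's end (tip at carriage y -90, unloaded). It springs inwards 60 N/m, without pre-load and nearly undamped, so what hits it rebounds; stroke 25.
- front (a point): Tip of the front buffer, to brake the carriage or push it back (-y): the same sprung bar at the other end, tip at carriage y +90 unloaded, 60 N/m, stroke 25 mm. Axes as the track's. Pressing or knocking carriage or buffers with over 8 N (a buffer driven to its bottom) spoils the work.
- panel (a point): Dark wooden panel, wet with lacquer, fixed on the carriage: 146 (x) by 118 (y), from 57 to 78 mm above the bench; its ends lie at carriage y -59 and +59 (31 mm back from the buffers' tips). The thin black line across its middle (along x, over the carriage's origin) is the line to set. This point: middle of its top. Must not be touched.
- index: Steel index on top of the trough's +x wall, 40 long (y); from its middle rises a dark upright pointer blade, 5 thick (y), to 102 mm above the bench. Origin at its middle, 58 above the bench, 92 in +x from the track's centre line; axes as the track's. The carriage is at the mark when its origin has y 0 in this frame, within 12 mm. Its place varies: track y +90 to +180.
- glue: Closed glue bottle, 60 diameter, 170 high, standing beyond the trough; origin under its centre. Bystander.
- mallet: Small hammer lying near the robot on its left. Bystander.
- chisel: Screwdriver with a wooden handle lying near the robot on its right. Bystander.
- offcut: Timber offcut 45 by 120 by 40 lying beyond the trough; origin under its centre. Bystander.
- tape: Roll of paper tape, 100 diameter, 25 high, lying beyond the trough; origin under its centre. Bystander.
- clamp: Steel bar clamp 200 long, lying beyond the trough; origin under the middle of its bar. Bystander.

How it is judged (in metres and radians):
On the way:
1. the carriage stands at the index, untouched, for 3 s (y of carriage in the frame of index between -0.012 and 0.012 m and linear speed of carriage below 0.01 m/s and contact force between each of the arm, the fingers and carriage below 0.05 N), for 3 s.
At the end, for the whole second after the job is handed in: The carriage's middle is within 12 mm of the index along the track, slower than 10 mm/s and untouched, after having stood so for 3 s (all of step 1).
It fails at once if the carriage strikes the end stop (y of carriage in the frame of stop above -0.094 m).
It fails at once if the robot knocks the carriage harder than 8 N (contact force between any of the fingers, the arm and carriage above 8 N).
It fails at once if the robot touches the wet panel (contact force between any of the fingers, the arm and carriage_c1 above 0.5 N).
It fails at once if another thing on the bench is moved (distance of any of glue, mallet, chisel, offcut, tape, clamp from where it was at the start of the episode above 0.02 m).
It also fails if it takes over 45 s, if anything falls off the work surface, if the arm or the gripper's body presses on something with over 40 N, if the wrist force passes 120 N, or if a joint passes its speed limit or range.

ROBOT

A 6-joint arm with a two-finger parallel gripper is mounted at the origin on the work surface. World frame = base frame: x ahead of the robot, y to its left, z up, the work surface at z = 0. Lengths are in m, angles in degrees, forces in N, time in s.
With the tool pointing down it reaches from about 0.35 to 0.875 m from the base axis. Payload 4.2 kg.
Tool frame: the origin (TCP) lies midway between the tips of the shut fingers; the grasp point (between the pads) lies 19 mm behind it; z points along the fingers, y is the line along which they close (so a half turn about z gives the same grasp; the last joint's range is limited). The gripper opens to 87 mm and grips with 3 to 60 N. Pads are 19 mm wide; open, the fingers measure 117 mm over their backs; the gripper's body (75 mm by 190 mm) begins 51 mm behind the grasp point.
Start: joints at [91.822, 22.042, 0.453, 0, -68.411, -14.817], TCP at [0.141, 0.609, 0.223] pointing down, gripper open.
Joint ranges: [-179.83, 179.83], [-69.29, 118.12], [-61.27, 80.66], [-181.25, 117.63], [-171.15, -9.14], [-177.46, 177.46]. Speed limits (degrees/s): [159.86, 159.86, 180, 180, 180, 180].

INTERFACE

Orientations are given as a 3x3 rotation matrix whose columns are the frame's x, y, z axes.
In Python, from station import * gives the robot as it stands.
- The arm moves only by the tool move_arm, never from a script. Its argument "targets" is text: rows parted by semicolons, each of 4 numbers parted by spaces: the shift along the world's x, y, z in units of 25 mm (1.0 is 25 mm), then the turn about the world's z in units of 5 degrees (1.0 is 5 degrees). In form: tx ty tz spin; .... A call has 1 to 10 rows; each row shifts and turns the commanded pose from where the row before left it; what a row does not reach is not made up. A row lasts 1/12 s, in which the tool goes at most 41.7 mm and 7.16 degrees, less where a joint would pass 70% of its speed; a pose out of reach is approached as far as the arm can. A call is refused whole if a number of a shift passes 1 or a number of a turn 1, either way. A call with a gripper value outside its range is refused whole. "gripper" is the finger opening in mm, from 0 to 87, set as the call begins (left out, the last holds). The fingers move at their own pace and stop on an object; the grip force is fixed at half the most. Time passes only in rows, so rows that do not move let the fingers close. It gives the time, the measured TCP pose, the force, the opening and the grip force at its end, in the units of the state.
- sense(): the state, without advancing time (a new reading comes with each control period).
- capture(name): name is "scene" or "top" or "wrist"; returns a dict with "image" (400x640x3 uint8, blue, green, red), "fx", "fy", "cx", "cy" (pixels), "world_from_camera" (4x4, takes a point from camera to world coordinates); the wrist camera has in their place "hand_eye" (4x4, takes a point from camera to tool coordinates, whose origin is the TCP and whose axes are the flange's). Camera axes: x right, y up, looking along -z (the intrinsics and any distortion apply to the point x, -y, -z); pixel columns grow to the right and rows downward; lengths in m; the calibration is good to about 2 mm. A picture is of the moment at which its call begins: read the wrist's pose just before it. There is no depth.
- finish_job(): hands the job in; it is judged then, once.
The state is a dict: "time_s": time; "joints": joint angles; "joint_velocities": joint speeds; "effort": joint torques, N m; "tcp_pos": TCP position; "ee_rot": TCP orientation; "wrist_force": force on the tool from outside, world axes, zero at the start; "moment": the same for the moment, N m; "gripper_width": opening from 0.0 (shut) to 1.0 (fully open); "gripper_force": force on a finger pad.
Only numpy, scipy, OpenCV 4.12 (cv2) and the standard library are available. Lean on these libraries where they do the work, as an engineer would, in place of code of your own. Each camera call takes 0.05 s, during which the arm holds its last target. There are 200 camera calls.

## Working session

There is one attempt and no reset: what is moved stays moved. The work goes in short steps, Python scripts to look and compute and a tool call to move; the robot and the scene stay as the last step left them, time stands still between calls to the robot, and variables do not carry over. Pictures are saved under pics/ and viewed, at most 10 in all, crops included, and the job is handed in when it is done.

Besides the shell and the picture viewer there is one more tool, called after "Call:" as name(argument=value, ...), one argument or row to a line, values as JSON. move_arm: Moves the arm, as the interface text tells. Its arguments: {"type":"object","properties":{"targets":{"type":"string"},"gripper":{"type":"number"}},"required":["targets"]}

```bash
mkdir -p pics; ls; python3 - <<'E'
from station import *
import cv2,numpy as np
s=sense();print(s['time_s'],s['tcp_pos'],s['ee_rot'],s['wrist_force'],s['gripper_width'])
for n in('scene','top'):
    c=capture(n);cv2.imwrite(f'pics/{n}0.png',c['image']);print(n,c['fx'],c['cx'],c['cy'],np.round(c['world_from_camera'],3).tolist(),[k for k in c])
E
```

```text
pics
0.0 [0.14036573 0.60841185 0.22146842] [[ 9.74353304e-01 -2.25023247e-01 -4.20613550e-04]
 [-2.25023629e-01 -9.74350961e-01 -2.13796214e-03]
 [ 7.12659652e-05  2.17777846e-03 -9.99997626e-01]] [-0.07540521 -0.25565334  0.45070051] 0.9991111564752758
scene 375.52983379542223 312.44412057338894 205.4402933874622 [[0.2, -0.707, 0.679, 1.301], [0.98, 0.142, -0.141, -0.151], [0.003, 0.693, 0.721, 0.936], [0.0, 0.0, 0.0, 1.0]] ['image', 'fx', 'fy', 'cx', 'cy', 'world_from_camera']
top 432.83471611253486 319.6974252881887 196.9131325432916 [[0.027, 0.995, -0.096, 0.401], [-1.0, 0.027, 0.008, 0.019], [0.01, 0.095, 0.995, 1.285], [0.0, 0.0, 0.0, 1.0]] ['image', 'fx', 'fy', 'cx', 'cy', 'world_from_camera']
```

View pics/top0.png

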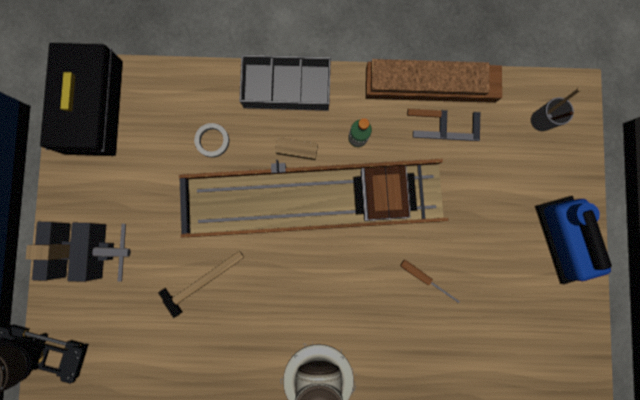

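View pics/scene0.png

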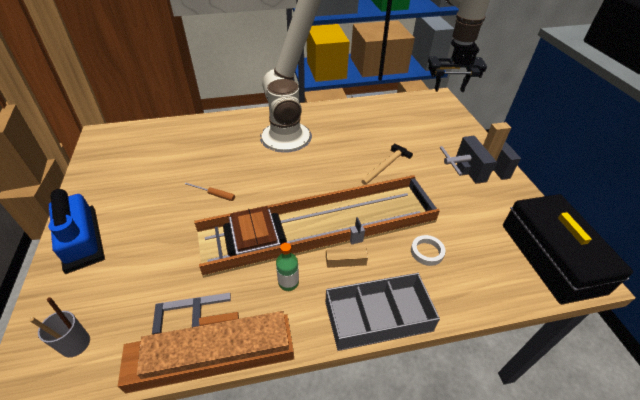

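The top view shows the trough from (183,205), at the stop, to (443,192), with the carriage at about (387,192) and the index at about (278,167). I'll zoom in on the trough to measure it.

```bash
cat > h.py <<'E'
from station import *
import cv2,numpy as np
def ray(c,u,v,z):
    T=np.array(c['world_from_camera']);d=T[:3,:3]@np.array([(u-c['cx'])/c['fx'],-(v-c['cy'])/c['fy'],-1]);o=T[:3,3]
    return o+d*(z-o[2])/d[2]
def proj(c,p):
    T=np.array(c['world_from_camera']);q=T[:3,:3].T@(np.array(p)-T[:3,3]);return c['cx']+c['fx']*q[0]/-q[2],c['cy']+c['fy']*q[1]/q[2]
E
python3 - <<'E'
from h import *
im=cv2.imread('pics/top0.png')[145:245,170:450]
a=cv2.resize(im[:, :140],None,fx=5.7,fy=5.7,interpolation=cv2.INTER_CUBIC);b=cv2.resize(im[:,140:],None,fx=5.7,fy=5.7,interpolation=cv2.INTER_CUBIC)
cv2.imwrite('pics/za.png',a);cv2.imwrite('pics/zb.png',b)
E
```

```text
(no output)
```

View pics/za.png

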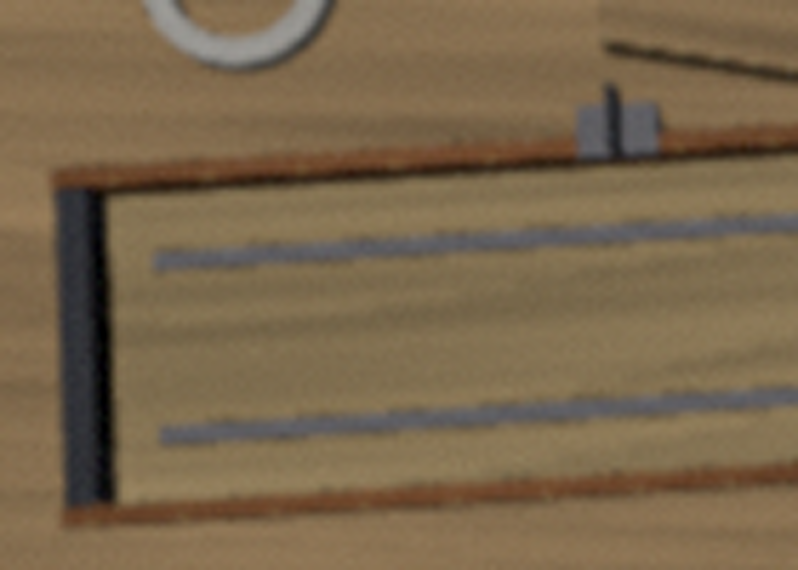

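View pics/zb.png

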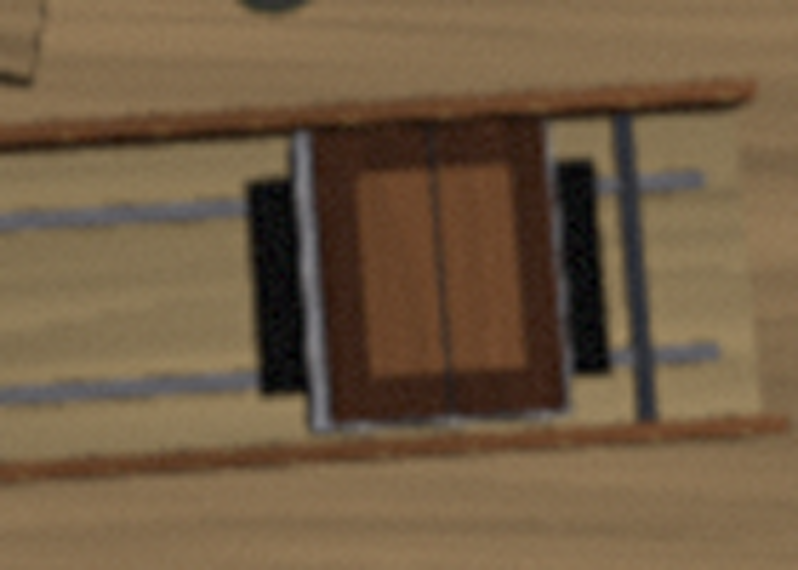

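The left crop shows the stop at x≈60–105, the blade's tip at (610,88) with its foot at (615,158), and wall-top corners at (53,172) and (63,527). The right crop shows the black line from (431,125) to (450,410), buffers at (250–300) and (560–605), and wall ends at (752,90) and (788,425).

```bash
cat >> h.py <<'E'
def za(u,v):return 170+(u+.5)/5.7-.5,145+(v+.5)/5.7-.5
def zb(u,v):return 310+(u+.5)/5.7-.5,145+(v+.5)/5.7-.5
E
python3 - <<'E'
from h import *
c=capture('top')
P={k:ray(c,*q,z) for k,q,z in [
('c1 far stop',za(53,172),.057),('c2 near stop',za(63,527),.057),('c3 far home',zb(754,82),.057),('c4 near home',zb(788,432),.057),
('line far',zb(431,125),.078),('line near',zb(450,410),.078),('blade foot',za(615,158),.058),('blade tip',za(610,88),.102),
('idx l',za(577,158),.058),('idx r',za(658,158),.058),
('fbuf a',zb(250,183),.037),('fbuf b',zb(262,392),.037),('rbuf a',zb(594,163),.037),('rbuf b',zb(608,372),.037),('bar',zb(635,260),.022)]}
for k in P:print(k,np.round(P[k],4))
a=(P['c1 far stop']+P['c2 near stop'])/2;b=(P['c3 far home']+P['c4 near home'])/2
print('len',np.linalg.norm(a-b),'w',np.linalg.norm(P['c1 far stop']-P['c2 near stop']),np.linalg.norm(P['c3 far home']-P['c4 near home']))
y=(a-b)/np.linalg.norm(a-b);O=(a+b)/2;x=np.array([y[1],-y[0],0])
print('O',O,'y',y,'yaw',np.degrees(np.arctan2(-y[0],y[1])))
for k in P:print(k,'track x %.4f y %.4f'%((P[k]-O)@x,(P[k]-O)@y))
s=sense();print(s['tcp_pos'],s['time_s'])
E
```

```text
c1 far stop [0.5715 0.4126 0.057 ]
c2 near stop [0.3948 0.3975 0.057 ]
c3 far home [ 0.6386 -0.3399  0.057 ]
c4 near home [ 0.4621 -0.3568  0.057 ]
line far [ 0.6084 -0.1733  0.078 ]
line near [ 0.4674 -0.1843  0.078 ]
blade foot [0.5863 0.1318 0.058 ]
blade tip [0.6139 0.1313 0.102 ]
idx l [0.5858 0.1508 0.058 ]
idx r [0.5869 0.1102 0.058 ]
fbuf a [ 0.5828 -0.0876  0.037 ]
fbuf b [ 0.4762 -0.0957  0.037 ]
rbuf a [ 0.5981 -0.2636  0.037 ]
rbuf b [ 0.4911 -0.2713  0.037 ]
bar [ 0.5505 -0.2885  0.022 ]
len 0.7563465534453827 w 0.17727598125221808 0.1772698884408298
O [0.51675284 0.02834052 0.057     ] y [-0.08888306  0.99604207  0.        ] yaw 5.099353481678184
c1 far stop track x 0.0886 y 0.3778
c2 near stop track x -0.0886 y 0.3785
c3 far home track x 0.0886 y -0.3776
c4 near home track x -0.0886 y -0.3788
line far track x 0.0733 y -0.2090
line near track x -0.0681 y -0.2074
blade foot track x 0.0785 y 0.0968
blade tip track x 0.1059 y 0.0940
idx l track x 0.0796 y 0.1158
idx r track x 0.0772 y 0.0753
fbuf a track x 0.0555 y -0.1214
fbuf b track x -0.0515 y -0.1200
rbuf a track x 0.0551 y -0.2980
rbuf b track x -0.0522 y -0.2962
bar track x 0.0054 y -0.3186
[0.14042641 0.60857662 0.22173096] 0.15
```

Everything agrees with the given sizes. The index is at track y≈0.0955, the carriage at ≈-0.208 and the track yaw is 5.1°. Next I move behind the rear buffer with the fingers shut and the closing axis across the track.

Call:
move_arm(
  targets="0.42 -1 0 -0.4;0.42 -1 0 -0.4;0.42 -1 0 -0.4;0.42 -1 0 -0.4;0.42 -1 0 -0.4;0.42 -1 0 -0.4;0.42 -1 0 -0.4;0.42 -1 0 -0.4;0.42 -1 0 -0.4;0.42 -1 0 -0.4",
  gripper=0,
)

```text
time_s: 0.98
tcp_pos: [0.2457, 0.3574, 0.2224]
ee_rot: [[0.838, -0.546, -0.0], [-0.546, -0.838, -0.0], [0.0, 0.0, -1.0]]
wrist_force: [0.8, 0.1, -0.5]
gripper_width: 0.324
gripper_force: 0.0
```

Call:
move_arm(
  targets="0.42 -1 0 -0.4;0.42 -1 0 -0.4;0.42 -1 0 -0.4;0.42 -1 0 -0.4;0.42 -1 0 -0.4;0.42 -1 0 -0.4;0.42 -1 0 -0.4;0.42 -1 0 -0.4;0.42 -1 0 -0.4;0.42 -1 0 -0.4",
)

```text
time_s: 1.82
tcp_pos: [0.3505, 0.1076, 0.2226]
ee_rot: [[0.601, -0.799, 0.0], [-0.799, -0.601, 0.0], [-0.0, -0.0, -1.0]]
wrist_force: [-0.1, 0.8, 0.3]
gripper_width: 0.005
gripper_force: 0.0
```

Call:
move_arm(
  targets="0.42 -1 0 -0.4;0.42 -1 0 -0.4;0.42 -1 0 -0.4;0.42 -1 0 -0.4;0.42 -1 0 -0.4;0.42 -1 0 -0.4;0.42 -1 0 -0.4;0.42 -1 0 -0.4;0.42 -1 0 -0.4;0.42 -1 0 -0.4",
)

```text
time_s: 2.65
tcp_pos: [0.4556, -0.1424, 0.2223]
ee_rot: [[0.29, -0.957, -0.0], [-0.957, -0.29, 0.0], [-0.0, 0.0, -1.0]]
wrist_force: [0.3, 0.1, 0.0]
gripper_width: 0.001
gripper_force: 0.0
```

Call:
move_arm(
  targets="0.42 -1 -0.7 -0.4;0.42 -1 -0.7 -0.4;0.42 -1 -0.7 -0.4;0.42 -1 -0.7 -0.4;0.42 -1 -0.7 -0.4;0 -0.3 -0.6 -0.4;0 0 0 0;0 0 0 0",
)

```text
time_s: 3.32
tcp_pos: [0.5071, -0.2736, 0.119]
ee_rot: [[0.087, -0.996, -0.003], [-0.996, -0.087, 0.001], [-0.001, 0.003, -1.0]]
wrist_force: [-0.8, -0.4, 0.7]
gripper_width: 0.005
gripper_force: 0.0
```

Call:
move_arm(
  targets="0.35 -0.98 0 0;0 0 -0.9 0;0 0 -0.9 0;0 0 -0.9 0;0 0 -0.86 0;0 0 0 0;0 0 0 0",
)

```text
time_s: 3.9
tcp_pos: [0.517, -0.2973, 0.0319]
ee_rot: [[0.089, -0.996, -0.0], [-0.996, -0.089, -0.0], [0.0, 0.0, -1.0]]
wrist_force: [0.6, 0.7, 0.6]
gripper_width: 0.003
gripper_force: 0.0
```

```bash
python3 - <<'E'
from h import *
s=sense();print(s['tcp_pos'],s['wrist_force'])
y=np.array([-.0889,.996,0]);x=np.array([.996,.0889,0]);O=np.array([.51675,.02834,0])
p=np.array(s['tcp_pos'])-O;print(p@x,p@y)
c=capture('top');cv2.imwrite('pics/t1.png',cv2.resize(c['image'][120:260,340:480],None,fx=4,fy=4,interpolation=cv2.INTER_CUBIC))
E
```

```text
[ 0.516972   -0.29728816  0.0318589 ] [0.63920194 0.66049008 0.55187767]
-0.028727229403060973 -0.3243453788070163
```

View pics/t1.png

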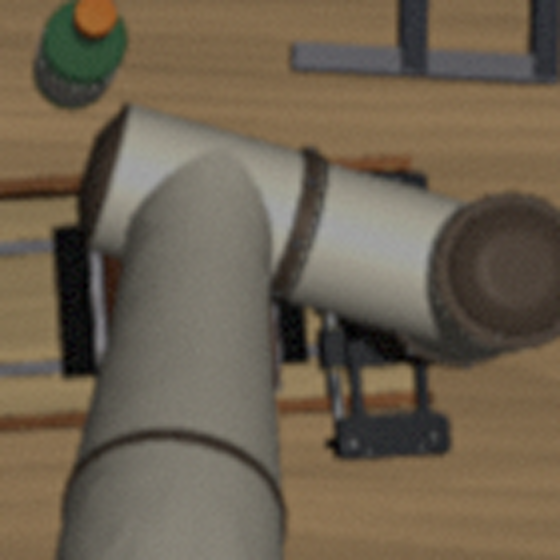

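The hand is behind the rear buffer, at about (340,370) in the crop. The arm hides part of the panel from the top camera, so I'll build a line and panel tracker on the scene camera.

```bash
cat >> h.py <<'E'
TY=np.array([-.0889,.996,0]);TX=np.array([.996,.0889,0]);O=np.array([.51675,.02834,0])
def W(x,y,z):return O+TX*x+TY*y+np.array([0,0,z])
YS=np.arange(-.34,.36,.001)
def prof(c,x,z):
    uv=np.array([proj(c,W(x,y,z)) for y in YS],np.float32)
    return cv2.remap(c['image'],uv[None,:,0],uv[None,:,1],cv2.INTER_LINEAR)[0].astype(int)
E
python3 - <<'E'
from h import *
for n in('scene','top'):
    c=capture(n);c['image']=cv2.imread(f'pics/{n}0.png')
    for x in(0.03,0.06):
        p=prof(c,x,.078);print(n,x,[(round(YS[i],3),*p[i]) for i in range(50,205,5)])
    p=prof(c,.03,.078).sum(1);print([(round(YS[i],3),p[i]) for i in range(115,145)])
E
```

```text
scene 0.03 [(np.float64(-0.29), np.int64(20), np.int64(19), np.int64(21)), (np.float64(-0.285), np.int64(24), np.int64(22), np.int64(24)), (np.float64(-0.28), np.int64(24), np.int64(23), np.int64(25)), (np.float64(-0.275), np.int64(40), np.int64(38), np.int64(38)), (np.float64(-0.27), np.int64(177), np.int64(172), np.int64(176)), (np.float64(-0.265), np.int64(88), np.int64(94), np.int64(122)), (np.float64(-0.26), np.int64(26), np.int64(46), np.int64(90)), (np.float64(-0.255), np.int64(29), np.int64(49), np.int64(92)), (np.float64(-0.25), np.int64(24), np.int64(43), np.int64(86)), (np.float64(-0.245), np.int64(38), np.int64(78), np.int64(136)), (np.float64(-0.24), np.int64(50), np.int64(103), np.int64(177)), (np.float64(-0.235), np.int64(51), np.int64(104), np.int64(178)), (np.float64(-0.23), np.int64(50), np.int64(103), np.int64(177)), (np.float64(-0.225), np.int64(48), np.int64(100), np.int64(171)), (np.float64(-0.22), np.int64(47), np.int64(99), np.int64(173)), (np.float64(-0.215), np.int64(51), np.int64(103), np.int64(177)), (np.float64(-0.21), np.int64(49), np.int64(92), np.int64
[... 8394 characters left out ...]
 (np.float64(-0.214), np.int64(220)), (np.float64(-0.213), np.int64(217)), (np.float64(-0.212), np.int64(208)), (np.float64(-0.211), np.int64(199)), (np.float64(-0.21), np.int64(189)), (np.float64(-0.209), np.int64(179)), (np.float64(-0.208), np.int64(170)), (np.float64(-0.207), np.int64(177)), (np.float64(-0.206), np.int64(185)), (np.float64(-0.205), np.int64(193)), (np.float64(-0.204), np.int64(205)), (np.float64(-0.203), np.int64(215)), (np.float64(-0.202), np.int64(223)), (np.float64(-0.201), np.int64(222)), (np.float64(-0.2), np.int64(220)), (np.float64(-0.199), np.int64(219)), (np.float64(-0.198), np.int64(222)), (np.float64(-0.197), np.int64(223)), (np.float64(-0.196), np.int64(223))]
```

```bash
cat >> h.py <<'E'
def track(c):
    """line y (track) from panel mask run + dark line centroid; also mask length"""
    P=np.mean([prof(c,x,.078) for x in(0,.01,.02,.03,.04)],0)
    m=(P[:,2]/(P[:,0]+8)>1.55)&(P[:,2]>40)&(P[:,2]/(P[:,1]+4)>1.3)
    m=cv2.morphologyEx(m.astype(np.uint8)[None],cv2.MORPH_CLOSE,np.ones((1,9)))[0]
    n,l,st,_=cv2.connectedComponentsWithStats(m[None]);
    if n<2:return None
    k=1+np.argmax(st[1:,4]);a,b=YS[st[k,0]],YS[st[k,0]+st[k,2]-1];mid=(a+b)/2
    i=np.where(abs(YS-mid)<.015)[0];g=P[i].sum(1);w=np.clip(.88*np.median(g)-g,0,None)
    return round(mid,4),round(b-a,3),round(float((w*YS[i]).sum()/w.sum()),4) if w.sum()>0 else None
def look(n=1):
    for _ in range(n):
        for q in('scene','top'):
            t=sense()['time_s'];r=track(capture(q));print(q,round(t,3),r)
    s=sense();p=np.array(s['tcp_pos'])-O;print('tcp track',np.round([p@TX,p@TY,p[2]],4),'t',s['time_s'])
E
python3 - <<'E'
from h import *
for n in('scene','top'):
    c=capture(n);c['image']=cv2.imread(f'pics/{n}0.png');print(n,track(c))
look()
E
```

```text
scene (np.float64(-0.2075), np.float64(0.111), -0.207)
top (np.float64(-0.207), np.float64(0.11), -0.2079)
scene 4.15 (np.float64(-0.2075), np.float64(0.111), -0.2072)
top 4.2 None
tcp track [-0.0284 -0.3252  0.0323] t 4.25
```

Call:
move_arm(
  targets="-0.01 0.11 0 0;-0.01 0.11 0 0;-0.01 0.11 0 0;-0.01 0.11 0 0;-0.01 0.11 0 0;-0.01 0.11 0 0;-0.01 0.11 0 0;-0.01 0.11 0 0;-0.01 0.11 0 0;-0.01 0.11 0 0",
)

```text
time_s: 5.08
tcp_pos: [0.5143, -0.2703, 0.031]
ee_rot: [[0.087, -0.996, 0.0], [-0.996, -0.087, -0.0], [0.0, -0.0, -1.0]]
wrist_force: [0.1, -1.1, -0.4]
gripper_width: 0.005
gripper_force: 0.2
```

Call:
move_arm(
  targets="-0.01 0.11 0 0;-0.01 0.11 0 0;-0.01 0.11 0 0;-0.01 0.11 0 0;-0.01 0.11 0 0;-0.01 0.11 0 0;-0.01 0.11 0 0;-0.01 0.11 0 0",
)

```text
time_s: 5.75
tcp_pos: [0.5122, -0.2482, 0.0311]
ee_rot: [[0.087, -0.996, 0.0], [-0.996, -0.087, 0.0], [-0.0, -0.0, -1.0]]
wrist_force: [0.7, -0.1, -0.0]
gripper_width: 0.006
gripper_force: 0.0
```

```bash
python3 - <<'E'
from h import *
look(2)
E
```

```text
scene 5.75 (np.float64(-0.169), np.float64(0.112), -0.1678)
top 5.8 None
scene 5.85 (np.float64(-0.162), np.float64(0.112), -0.1616)
top 5.9 None
tcp track [-0.029  -0.2753  0.0311] t 5.95
```

Call:
move_arm(
  targets="0 0 0.95 0;0 0 0.95 0;0 0 0.95 0;0 0.1 0.95 0;-0.09 0.98 0 0;-0.09 0.98 0 0;-0.09 0.98 0 0;-0.09 0.98 0 0;-0.09 0.98 0 0;-0.09 0.98 0 0",
)

```text
time_s: 6.78
tcp_pos: [0.4985, -0.0981, 0.1262]
ee_rot: [[0.087, -0.996, 0.0], [-0.996, -0.087, 0.0], [0.0, -0.0, -1.0]]
wrist_force: [0.6, 0.7, 0.1]
gripper_width: 0.005
gripper_force: 0.0
```

Call:
move_arm(
  targets="-0.09 0.98 0 0;-0.09 0.98 0 0;-0.09 0.98 0 0;-0.09 0.98 0 0;-0.09 0.98 0 0;-0.09 0.98 0 0;-0.09 0.98 0 0;-0.09 0.98 0 0;-0.09 0.98 0 0;-0.09 0.98 0 0",
)

```text
time_s: 7.62
tcp_pos: [0.476, 0.1471, 0.1262]
ee_rot: [[0.087, -0.996, 0.0], [-0.996, -0.087, 0.0], [-0.0, -0.0, -1.0]]
wrist_force: [0.4, 0.7, -0.8]
gripper_width: 0.007
gripper_force: 0.0
```

```bash
python3 - <<'E'
from h import *
look(1)
E
```

```text
scene 7.617 (np.float64(-0.057), np.float64(0.114), -0.0558)
top 7.667 (np.float64(-0.054), np.float64(0.108), -0.054)
tcp track [-0.0292  0.1234  0.1263] t 7.7167
```

Call:
move_arm(
  targets="-0.07 0.8 0 0;-0.07 0.8 0 0;0 0 -0.95 0;0 0 -0.95 0;0 0 -0.95 0;0 0 -0.95 0",
)

```text
time_s: 8.22
tcp_pos: [0.4729, 0.1855, 0.0303]
ee_rot: [[0.087, -0.996, 0.001], [-0.996, -0.087, 0.0], [-0.0, -0.001, -1.0]]
wrist_force: [-0.5, 0.4, 0.1]
gripper_width: 0.005
gripper_force: 0.0
```

```bash
python3 - <<'E'
from h import *
look(3)
E
```

```text
scene 8.217 (np.float64(-0.023), np.float64(0.116), -0.0218)
top 8.267 (np.float64(-0.0205), np.float64(0.109), -0.0201)
scene 8.317 (np.float64(-0.017), np.float64(0.116), -0.0162)
top 8.367 (np.float64(-0.0145), np.float64(0.109), -0.0146)
scene 8.417 (np.float64(-0.0115), np.float64(0.117), -0.0106)
top 8.467 (np.float64(-0.0095), np.float64(0.109), -0.009)
tcp track [-0.0286  0.1612  0.0325] t 8.5167
```

Call:
move_arm(
  targets="0 0 0 0;0 0 0 0;0 0 0 0;0 0 0 0;0 0 0 0;0 0 0 0;0 0 0 0",
)

```text
time_s: 9.1
tcp_pos: [0.4728, 0.186, 0.0311]
ee_rot: [[0.087, -0.996, 0.0], [-0.996, -0.087, 0.0], [-0.0, -0.0, -1.0]]
wrist_force: [0.0, -0.2, -0.1]
gripper_width: 0.01
gripper_force: 0.0
```

```bash
python3 - <<'E'
from h import *
look(2)
E
```

```text
scene 9.1 (np.float64(0.025), np.float64(0.116), 0.0263)
top 9.15 (np.float64(0.027), np.float64(0.108), 0.0275)
scene 9.2 (np.float64(0.03), np.float64(0.116), 0.0312)
top 9.25 (np.float64(0.0325), np.float64(0.109), 0.0327)
tcp track [-0.0298  0.1609  0.031 ] t 9.3
```

Call:
move_arm(
  targets="0 0 0 0;0 0 0 0;-0.007 0.081 0 0;-0.007 0.081 0 0;-0.007 0.081 0 0;-0.007 0.081 0 0;-0.007 0.081 0 0;-0.007 0.081 0 0;-0.007 0.081 0 0;-0.007 0.081 0 0",
)

```text
time_s: 10.13
tcp_pos: [0.4713, 0.2024, 0.031]
ee_rot: [[0.087, -0.996, 0.0], [-0.996, -0.087, 0.0], [-0.0, -0.0, -1.0]]
wrist_force: [-0.2, 0.6, 0.2]
gripper_width: 0.004
gripper_force: 0.0
```

Call:
move_arm(
  targets="-0.007 0.081 0 0;-0.007 0.081 0 0;-0.007 0.081 0 0;-0.007 0.081 0 0;-0.007 0.081 0 0;-0.007 0.081 0 0;-0.007 0.081 0 0;-0.007 0.081 0 0;-0.007 0.081 0 0;-0.007 0.081 0 0",
)

```text
time_s: 10.97
tcp_pos: [0.4696, 0.2225, 0.0311]
ee_rot: [[0.087, -0.996, -0.0], [-0.996, -0.087, -0.0], [0.0, 0.0, -1.0]]
wrist_force: [-0.2, -0.4, 0.1]
gripper_width: 0.007
gripper_force: 0.0
```

Call:
move_arm(
  targets="-0.007 0.081 0 0;-0.007 0.081 0 0;-0.007 0.081 0 0",
)

```text
time_s: 11.22
tcp_pos: [0.4691, 0.2287, 0.031]
ee_rot: [[0.087, -0.996, -0.0], [-0.996, -0.087, -0.0], [0.0, 0.0, -1.0]]
wrist_force: [-0.9, 0.3, 0.5]
gripper_width: 0.002
gripper_force: 0.0
```

```bash
python3 - <<'E'
from h import *
look(4)
E
```

```text
scene 11.217 (np.float64(0.0935), np.float64(0.117), 0.0948)
top 11.267 (np.float64(0.093), np.float64(0.108), 0.0937)
scene 11.317 (np.float64(0.0925), np.float64(0.117), 0.0947)
top 11.367 (np.float64(0.093), np.float64(0.108), 0.0936)
scene 11.417 (np.float64(0.093), np.float64(0.118), 0.0949)
top 11.467 (np.float64(0.093), np.float64(0.108), 0.0938)
scene 11.517 (np.float64(0.0935), np.float64(0.117), 0.0948)
top 11.567 (np.float64(0.093), np.float64(0.108), 0.0937)
tcp track [-0.0297  0.2035  0.0311] t 11.6167
```

The carriage has stopped at 0.094, against the index at 0.0955. I take the hand forward and up, then watch for over 3 s.

Call:
move_arm(
  targets="-0.03 0.3 0 0;0 0 0.9 0;0 0 0.9 0;0 0 0.9 0;0 0 0.9 0;0 0 0.9 0;0 0 0 0;0 0 0 0;0 0 0 0;0 0 0 0",
)

```text
time_s: 12.45
tcp_pos: [0.4676, 0.2356, 0.1424]
ee_rot: [[0.087, -0.996, -0.002], [-0.996, -0.087, -0.001], [0.001, 0.002, -1.0]]
wrist_force: [0.6, 0.4, -0.5]
gripper_width: -0.0
gripper_force: 0.0
```

Call:
move_arm(
  targets="0 0 0 0;0 0 0 0;0 0 0 0;0 0 0 0;0 0 0 0;0 0 0 0;0 0 0 0;0 0 0 0;0 0 0 0;0 0 0 0",
)

```text
time_s: 13.28
tcp_pos: [0.4683, 0.236, 0.1436]
ee_rot: [[0.087, -0.996, 0.0], [-0.996, -0.087, 0.0], [-0.0, -0.0, -1.0]]
wrist_force: [-0.4, 0.4, -0.3]
gripper_width: 0.002
gripper_force: 0.0
```

Call:
move_arm(
  targets="0 0 0 0;0 0 0 0;0 0 0 0;0 0 0 0;0 0 0 0;0 0 0 0;0 0 0 0;0 0 0 0;0 0 0 0;0 0 0 0",
)

```text
time_s: 14.12
tcp_pos: [0.4683, 0.236, 0.1436]
ee_rot: [[0.087, -0.996, -0.0], [-0.996, -0.087, -0.0], [0.0, 0.0, -1.0]]
wrist_force: [0.6, -0.4, 0.6]
gripper_width: 0.005
gripper_force: 0.0
```

Call:
move_arm(
  targets="0 0 0 0;0 0 0 0;0 0 0 0;0 0 0 0;0 0 0 0;0 0 0 0;0 0 0 0;0 0 0 0;0 0 0 0;0 0 0 0",
)

```text
time_s: 14.95
tcp_pos: [0.4683, 0.236, 0.1436]
ee_rot: [[0.087, -0.996, 0.0], [-0.996, -0.087, -0.0], [0.0, -0.0, -1.0]]
wrist_force: [-0.2, -0.7, 0.4]
gripper_width: 0.003
gripper_force: 0.0
```

```bash
python3 - <<'E'
from h import *
look(1)
c=capture('scene');cv2.imwrite('pics/s2.png',cv2.resize(c['image'][160:290,190:450],None,fx=3,fy=3,interpolation=cv2.INTER_CUBIC))
E
```

```text
scene 14.95 (np.float64(0.093), np.float64(0.118), 0.0948)
top 15.0 (np.float64(0.093), np.float64(0.108), 0.0937)
tcp track [-0.0297  0.2112  0.1436] t 15.05
```

View pics/s2.png

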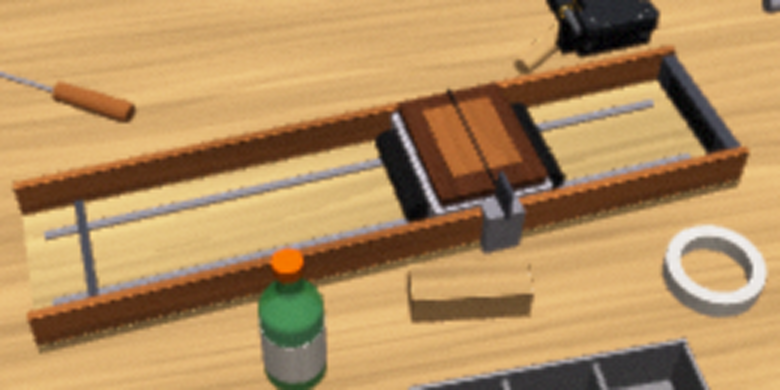

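The line runs from (452,92) to (495,172), straight towards the pointer blade at (503,190). It has stood still for over 3 s with the hand away, so I'll wait one more call and hand in.

Call:
move_arm(
  targets="0 0 0 0;0 0 0 0;0 0 0 0;0 0 0 0;0 0 0 0;0 0 0 0",
)

```text
time_s: 15.6
tcp_pos: [0.4683, 0.236, 0.1436]
ee_rot: [[0.087, -0.996, 0.0], [-0.996, -0.087, 0.0], [-0.0, -0.0, -1.0]]
wrist_force: [1.2, -0.1, -0.3]
gripper_width: 0.008
gripper_force: 0.0
```

```bash
python3 -c "
from station import *
print(finish_job())"
```

```text
the job is handed in; nothing more can be done
None
```

The job is handed in at about 15.6 s, with no verdict returned: by camera the black line rests about 1–2 mm from the index pointer, and it stayed put untouched for over 3 s.

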